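# Close and bolt the record tray

### The arm

A 6-joint arm with a two-finger parallel gripper is mounted at the origin on the work surface. World frame = base frame: x ahead of the robot, y to its left, z up, the work surface at z = 0. Lengths are in m, angles in rad, forces in N, time in s.
With the tool pointing down it reaches from about 0.425 to 0.95 m from the base axis. Payload 3.5 kg.
Tool frame: the origin (TCP) lies at the very end of the fingers, on their centre line; the grasp point (between the pads) lies 19 mm behind it; y points along the fingers, z is the direction in which the jaws open and shut, and the axes are right-handed (so a half turn about y gives the same grasp; the last joint's range is limited). The gripper opens to 85 mm and grips with 20 to 120 N. Pads are 22 mm wide; open, the fingers measure 114 mm over their backs; the gripper's body (76 mm by 85 mm) begins 54 mm behind the grasp point. The pads swing forward as they close: fully open they stand 13 mm farther back than shut.
Start: joints at [1, 0.286, 1.577, -0, 1.279, -0.15], TCP at [0.276, 0.616, 0.231] pointing down, gripper open.
Joint ranges: [-2.77, 2.77], [-0.9, 2.22], [0.21, 2.48], [-1.53, 4.67], [0.24, 2.81], [-2.84, 2.84]. Speed limits (rad/s): [2.79, 2.79, 3.14, 3.14, 3.14, 3.14].

### API

Orientations are given as a unit quaternion [x, y, z, w].
In Python, from plant import ctrl gives the robot as it stands. The module is installed in compiled form; this text tells all that it offers.
- The arm moves only by the tool jog_arm, never from a script. Its argument "deltas" is a list of rows, each a list of 3 entries, a list of its own where there are three numbers: the turn, a rotation vector about the tool's x, y, z in rad, then the shift along the tool's x, y, z in m, then the opening, from 0 (shut) to 1 (fully open). In form: [[[wx, wy, wz], [dx, dy, dz], gripper], ...]. A call has 1 to 10 rows; each row is the pose to reach, as a shift and turn from the pose measured when the call began, along the tool's axes at that moment; what a row does not reach only later rows make up. A row lasts 1/12 s, in which the tool goes at most 41.7 mm and 7.16 degrees, less where a joint would pass 70% of its speed; a pose out of reach is approached as far as the arm can. A call with a gripper value outside its range is refused whole. The fingers move at their own pace and stop on an object; "force" is the grip in N (left out, the last holds). Time passes only in rows, so rows that repeat a pose let the fingers close. It gives the time, the measured TCP pose, the force and the opening at its end, in the units of the state.
- ctrl.get_state(): the state, without advancing time (a new reading comes with each control period).
- ctrl.read_camera(name): name is "scene" or "top" or "wrist"; returns a dict with "pixels" (400x640x3 uint8, blue, green, red), "range_z" (400x640 float32, m along the optical axis (not along the pixel's ray), 0 where there is no reading), "fx", "fy", "cx", "cy" (pixels), "T" (4x4, takes a point from camera to world coordinates); the wrist camera has in their place "mount" (4x4, takes a point from camera to tool coordinates, whose origin is the TCP and whose axes are the tool frame's). Camera axes: x right, y up, looking along -z (the intrinsics and any distortion apply to the point x, -y, -z); pixel columns grow to the right and rows downward; lengths in m; the calibration is good to about 2 mm. A picture is of the moment at which its call begins: read the wrist's pose just before it.
- ctrl.sign_off(): hands the job in, once; it reports no verdict.
The state is a dict: "time": time; "qpos": joint angles; "dq": joint speeds; "joint_efforts": joint torques, N m; "eef_pos": TCP position; "tcp_rot": TCP orientation; "contact_force": force on the tool from outside, world axes, zero at the start; "wrist_torque": the same for the moment, N m; "opening": opening from 0.0 (shut) to 1.0 (fully open).
Only numpy, scipy, OpenCV 4.12 (cv2) and the standard library are available. Lean on these libraries where they do the work, as an engineer would, in place of code of your own. Each camera call takes 0.05 s, during which the arm holds its last target.

### The job

Close the front of the record tray for transport: swing the long aluminium bar shut across the three boxes so that they are pushed in behind it, and lean on it firmly, at about 15 N, for about a second so that it sits fully home against the rubber-tipped stop. Then take your hand off the bar and slide the bolt all the way across in front of the bar's end to lock it. Be gentle: never push the bar or the bolt with more than 25 N, and do not disturb the other things on the table.

Things in the scene. Friction and masses are not known exactly. Their poses are not given: they have to be found in the camera images.
- tray: Grey steel tray, fixed, its front open to the robot. Origin at table height, mid-front, on the closing line: x points into the tray, y left along the front, z up. Walls 50 mm high; inside x 10 to 150, y -115 to +91 mm, floor 3 mm thick. The bolt's base (x -65.5 to -19.5, y -232 to -152 mm, 6 mm high) carries a staple 25 mm high at y -161 to -152 mm.
- pivot (a point): Top centre of the upright steel pivot post, at x -8, y +130, z 34 mm in the tray's frame. The post is 12 mm in diameter and carries the bar's eye; a strap over it, 30 to 34 mm above the table, keeps the eye from lifting off.
- stop: Steel block 20 x 22 x 30 mm high at the right end of the tray's front, with a rubber-tipped screw (18 mm disc, centre 13 mm up, y -129 mm in the tray's frame) that the bar's back face meets when home. The screw's setting differs each time and is not in this pose: its tip stands 0 to 18 mm in front (-x) of this origin, which lies on the tray's x = 0, under the screw. It hardly yields.
- bar: Aluminium bar, about 0.28 kg (varies), 24 mm high, 16 mm thick, lying on the table. Its left end is an eye, 29 mm across, on the pivot post with 1.5 mm play all round. Origin: centre of the eye's underside; it runs along its own -y, faces at x -8 (front, to push) and +8 mm (back). Parallel to the tray when shut; starts at yaw -0.65 to -0.45 rad from that, towards the robot.
- bar_end (a point): Centre of the end face of the bar's free end, 270 mm from the eye's centre, 12 mm above the table. With the bar home it lies at y -140 mm and, depending on the stop's screw, x -8 to -27 mm in the tray's frame. It takes 1 to 8 N here to swing the bar and the boxes it meets; only friction holds the bar until it is bolted.
- bolt (a joint): Steel slide bolt: 0 m drawn back (starts at 0 to 0.003), 0.026 m fully shot, a hard stop. Slides along the tray's +y with about 2 N of friction and stays where left. Its tongue (10 mm wide, 7 to 21 mm above the table, back face at x -37.5 mm) passes in front of the home bar with 2.7 to 21 mm to spare; it jams on the end of a bar left farther out. At 0 its tip is 4 mm short of the shut bar.
- bolt_knob (a point): On the axis of the bolt's upright knob, a steel pin 14 mm in diameter, 21 to 57 mm above the table; this point is 42 mm above the table. At bolt 0 it lies at x -42.5, y -194 mm in the tray's frame and moves with the bolt.
- box_left: Cardboard record box next to the pivot: 120 mm deep (x), 64 mm wide, 70 mm high, about 0.2 kg (varies). Origin at the centre of its underside, on the tray's floor. Starts 10 to 14 mm out of the tray's front (the middle one 18 to 26, the right one 24 to 34 mm); the home bar pushes their fronts to within 0 to 17 mm of the tray's x = 0, depending on the stop's screw. There is free room behind them.
- box_mid: The same kind of box, in the middle.
- box_right: The same kind of box, next to the stop.
- stamp: Wooden rubber stamp with a turned handle, 40 mm wide, 54 mm high, standing on the table in front of the tray, left of the bar. Bystander. Origin at its underside.
- pad: Black ink pad, 75 x 110 x 16 mm, at the left front. Bystander.
- glue: Small glue bottle, 44 mm wide, 110 mm high, left of the tray. Bystander.
- label_box: Small cardboard box 90 x 60 x 45 mm to the right of the tray, beyond the bolt. Bystander.
- cup: White cup, 70 mm wide, 90 mm high, at the right. Bystander.
- tape: Roll of clear tape, 90 mm wide, 22 mm high, lying flat at the right. Bystander.
- notebook: Grey notebook 150 x 210 x 14 mm at the left. Bystander.
Mind the look-alikes: they are no part of the job. Leave any orange or pink look-alike of the box_right alone.

How it is judged:
By the outcome, as a careful person would: the job done as asked, in the order asked, and still so for the second after the job is handed in, with the robot touching nothing.
It also fails if it takes over 69 s, if anything falls off the work surface, if the arm or the gripper's body presses on something with over 40 N, if the wrist force passes 120 N, or if a joint passes its speed limit or range.

## Working session

There is one attempt and no reset: what is moved stays moved. The work goes in short steps, Python scripts to look and compute and a tool call to move; the robot and the scene stay as the last step left them, time stands still between calls to the robot, and variables do not carry over. Pictures are saved under pics/ and viewed, and the job is handed in when it is done.

Besides the shell and the picture viewer there is one more tool, called after "Request:" as name(argument=value, ...) on one line, values as JSON. jog_arm: Moves the arm, as the interface text tells. Its arguments: {"type":"object","properties":{"deltas":{"type":"array","items":{"type":"array"}},"force":{"type":"number"}},"required":["deltas"]}

```bash
mkdir -p pics
cat > h.py <<'E'
import numpy as np, cv2
from plant import ctrl
from scipy.spatial.transform import Rotation as R
def snap(name,fn):
    s=ctrl.get_state(); c=ctrl.read_camera(name)
    cv2.imwrite('pics/'+fn+'.png',c['pixels']); np.savez('pics/'+fn+'.npz',**{k:np.array(v) for k,v in c.items()},pos=s['eef_pos'],q=s['tcp_rot'])
    return s,c
E
python3 - <<'E'
from h import *
s,c=snap('scene','scene0'); s,d=snap('top','top0')
print(s); print({k:v for k,v in c.items() if k not in('pixels','range_z')}); print({k:v for k,v in d.items() if k not in('pixels','range_z')})
E
```

```text
{'time': 0.05, 'qpos': array([ 1.00002656e+00,  2.87229114e-01,  1.57815978e+00, -5.26716140e-06,
        1.27859409e+00, -1.50023028e-01]), 'dq': array([ 0.00166536, -0.00087748, -0.00206016,  0.00126706,  0.00014876,
        0.00044597]), 'joint_efforts': array([ 3.76339840e-04, -4.07554793e+01, -2.93925548e+01, -1.08835711e-04,
        3.63050742e-03,  2.16377845e-05]), 'eef_pos': array([0.27533224, 0.61558232, 0.22991419]), 'tcp_rot': array([ 0.69230827, -0.14795733,  0.14736462, -0.69072538]), 'contact_force': array([ 0.45534051, -0.33698715, -0.66601012]), 'wrist_torque': array([-0.03622677,  0.05070983,  0.00350102]), 'opening': 1.001946808203336}
{'fx': 469.7690075344393, 'fy': 469.7690075344393, 'cx': 325.42197659745193, 'cy': 198.05802029581605, 'T': array([[-0.1494933 , -0.79906439,  0.58236401,  1.25477778],
       [ 0.98874088, -0.11689316,  0.09342091,  0.13496776],
       [-0.00657496,  0.58977291,  0.80754238,  1.05165297],
       [ 0.        ,  0.        ,  0.        ,  1.        ]])}
{'fx': 430.91009720537, 'fy': 430.91009720537, 'cx': 320.02489578765835, 'cy': 200.89989548599587, 'T': array([[-0.00377107,  0.99768775, -0.06785968,  0.46760817],
       [-0.99998888, -0.00357008,  0.00308291,  0.02073393],
       [ 0.00283352,  0.06787055,  0.99769011,  1.25168234],
       [ 0.        ,  0.        ,  0.        ,  1.        ]])}
```

View pics/scene0.png

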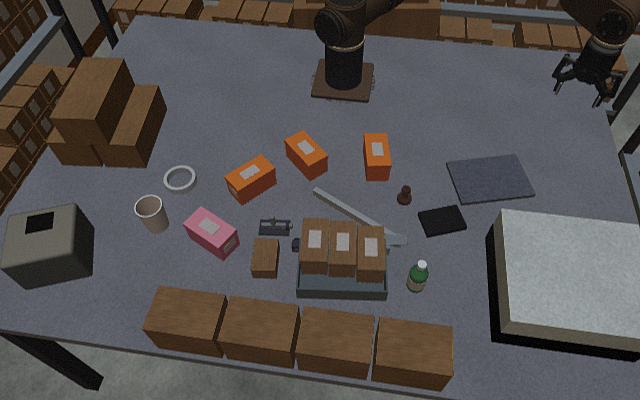

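View pics/top0.png

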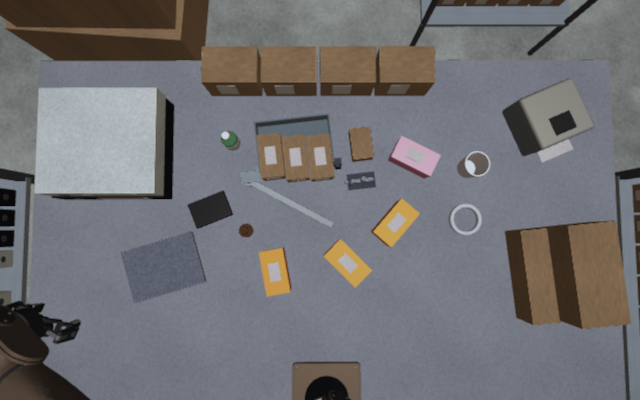

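The bar runs from its eye at top-view px (249,178) to its free end at (332,225). The bolt is at (361,180) and the stop at (337,163). Three brown boxes sit in the tray. The look-alikes are three orange boxes at (275,272), (348,263), (396,222) and a pink one at (415,156).

```bash
cat >> h.py <<'E'
def load(fn): return dict(np.load('pics/'+fn+'.npz'))
def cam2w(c):
    if 'T' in c: return c['T']
    T=np.eye(4);T[:3,:3]=R.from_quat(c['q']).as_matrix();T[:3,3]=c['pos'];return T@c['mount']
def onplane(c,uv,z):
    T=cam2w(c);u,v=uv
    d=T[:3,:3]@np.array([(u-c['cx'])/c['fx'],-(v-c['cy'])/c['fy'],-1]);o=T[:3,3]
    return o+d*(z-o[2])/d[2]
def cloud(c):
    T=cam2w(c);v,u=np.mgrid[:400,:640];r=c['range_z']
    P=np.stack([(u-c['cx'])/c['fx']*r,-(v-c['cy'])/c['fy']*r,-r],-1)
    return P@T[:3,:3].T+T[:3,3]
def proj(c,p):
    T=np.linalg.inv(cam2w(c));q=T[:3,:3]@np.asarray(p)+T[:3,3]
    return np.array([c['cx']+c['fx']*q[0]/-q[2],c['cy']-c['fy']*q[1]/-q[2]])
E
python3 - <<'E'
from h import *
a=load('top0');b=load('scene0')
x=a['pixels'][100:245,225:395];cv2.imwrite('pics/topc.png',cv2.resize(x,None,fx=4.5,fy=4,interpolation=cv2.INTER_CUBIC)) if 0 else cv2.imwrite('pics/topc.png',cv2.resize(x,(680,580),interpolation=cv2.INTER_CUBIC))
x=b['pixels'][170:310,220:420];cv2.imwrite('pics/scc.png',cv2.resize(x,(800,560),interpolation=cv2.INTER_CUBIC))
P=cloud(a)
for uv in [(249,178),(332,225),(290,200),(361,180),(355,180),(337,163),(270,155),(295,157),(320,156),(246,230),(258,130),(350,240),(275,272)]:
    print(uv,P[uv[1],uv[0]].round(4))
E
```

```text
(249, 178) [0.6156 0.2175 0.0402]
(332, 225) [ 0.4825 -0.0175  0.0045]
(290, 200) [0.5543 0.103  0.0192]
(361, 180) [ 0.6097 -0.0999  0.0326]
(355, 180) [ 0.611  -0.0837  0.0219]
(337, 163) [ 0.6593 -0.032   0.0293]
(270, 155) [0.6752 0.1547 0.0733]
(295, 157) [0.6698 0.0858 0.0709]
(320, 156) [0.6725 0.0167 0.0705]
(246, 230) [0.469  0.2226 0.0533]
(258, 130) [0.7615 0.198  0.0044]
(350, 240) [ 0.439  -0.0694  0.0008]
(275, 272) [0.3547 0.1402 0.0694]
```

View pics/topc.png

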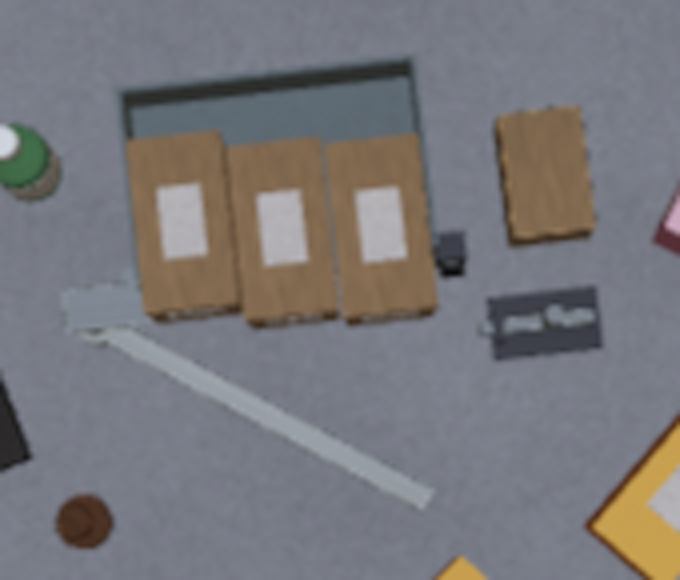

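View pics/scc.png

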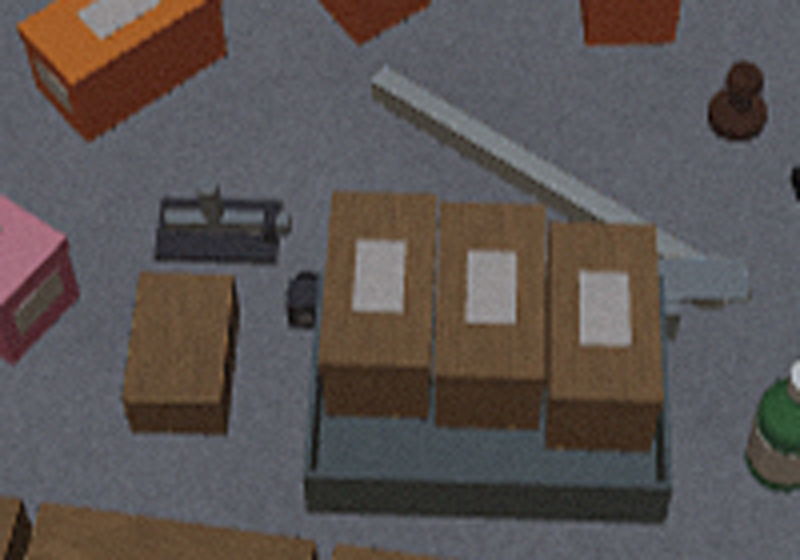

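```bash
cat >> h.py <<'E'
def delta(pos,Rm,s=None):
    s=s or ctrl.get_state(); R0=R.from_quat(s['tcp_rot'])
    rv=(R0.inv()*R.from_matrix(Rm)).as_rotvec(); d=R0.inv().apply(np.array(pos)-s['eef_pos'])
    return rv.round(3),d.round(4)
def toolR(yaw,flip=1):
    # tool y down; tool z (jaw) along world direction at angle yaw
    z=np.array([np.cos(yaw),np.sin(yaw),0])*flip;y=np.array([0,0,-1.]);x=np.cross(y,z);return np.stack([x,y,z],1)
E
python3 - <<'E'
from h import *
s,c=snap('wrist','w0'); print(R.from_quat(s['tcp_rot']).as_matrix().round(3)); print(c['mount'].round(3),c['fx'],c['cx'],c['cy'])
P=cloud(load('top0')); print('white',P[140,80],P[140,155], P[60,160],P[190,300])
a=load('top0')
# wall top points
m=(P[...,2]>.043)&(P[...,2]<.055); v,u=np.where(m&(np.arange(640)[None]>245)&(np.arange(640)[None]<345)&(np.arange(400)[:,None]>100)&(np.arange(400)[:,None]<190))
Q=P[v,u];print(len(Q)); 
for yaw in (.09,.1,.106,.11):
    X=Q@[np.cos(yaw),np.sin(yaw),0];Y=Q@[-np.sin(yaw),np.cos(yaw),0]
    print(yaw,np.percentile(X,[1,50,90,95,99]).round(4),np.percentile(Y,[1,5,50,95,99]).round(4))
for f in(1,-1):
  for yw in (0,np.pi/2): print(f,yw,delta([.5,.1,.3],toolR(yw+.1,f),s))
E
```

```text
[[ 0.913 -0.001  0.409]
 [-0.409 -0.002  0.913]
 [-0.    -1.    -0.002]]
[[-0.001 -0.962 -0.275 -0.068]
 [ 0.001  0.275 -0.962 -0.142]
 [ 1.    -0.001  0.001  0.001]
 [ 0.     0.     0.     1.   ]] 304.26622634321717 315.51426407234464 195.3666791684296
white [0.70369462 0.64006874 0.14414071] [0.7026592  0.44474943 0.14610789] [ 9.74767336e-01  4.91505052e-01 -6.14911065e-04] [ 0.58511787  0.07528295 -0.00327778]
334
0.09 [0.6116 0.7826 0.7927 0.7935 0.7958] [-0.0827 -0.0814  0.0253  0.1305  0.1322]
0.1 [0.6112 0.7826 0.793  0.7935 0.795 ] [-0.0897 -0.0887  0.0182  0.1232  0.1246]
0.106 [0.611  0.7823 0.7931 0.7937 0.7947] [-0.0938 -0.093   0.014   0.119   0.1201]
0.11 [0.6108 0.7823 0.7931 0.7939 0.7945] [-0.0966 -0.0959  0.0112  0.1162  0.1173]
1 0 (array([2.00e-03, 1.05e+00, 1.00e-03]), array([ 0.4156, -0.0693, -0.379 ]))
1 1.5707963267948966 (array([ 0.002, -0.521, -0.001]), array([ 0.4156, -0.0693, -0.379 ]))
-1 0 (array([ 1.000e-03, -2.092e+00, -2.000e-03]), array([ 0.4156, -0.0693, -0.379 ]))
-1 1.5707963267948966 (array([1.000e-03, 2.621e+00, 3.000e-03]), array([ 0.4156, -0.0693, -0.379 ]))
```

Run:
```python
from h import *
print(delta([.5,.03,.25],toolR(np.pi/2+.1)))
```

```text
(array([ 0.002, -0.521, -0.001]), array([ 0.4442, -0.0191, -0.4429]))
```

Request:
jog_arm(deltas=[[[0, -0.05, 0], [0.02, -0.01, -0.02], 0], [[0, -0.12, 0], [0.05, -0.02, -0.05], 0], [[0, -0.2, 0], [0.08, -0.02, -0.08], 0], [[0, -0.28, 0], [0.11, -0.02, -0.11], 0], [[0, -0.36, 0], [0.14, -0.02, -0.14], 0], [[0, -0.44, 0], [0.17, -0.02, -0.17], 0], [[0, -0.52, 0], [0.2, -0.02, -0.2], 0], [[0, -0.52, 0], [0.23, -0.02, -0.23], 0], [[0, -0.52, 0], [0.26, -0.02, -0.26], 0], [[0, -0.52, 0], [0.29, -0.02, -0.29], 0]])

```text
time: 0.98
eef_pos: [0.4188, 0.2381, 0.2505]
tcp_rot: [0.707, 0.035, -0.036, -0.706]
contact_force: [0.2, 0.4, -0.2]
opening: -0.002
```

Run:
```python
from h import *
print(delta([.5,.0,.25],toolR(np.pi/2+.1)))
```

```text
(array([ 0.001, -0.   , -0.001]), array([ 0.0571,  0.0008, -0.245 ]))
```

Request:
jog_arm(deltas=[[[0, 0, 0], [0.01, 0, -0.035], 0], [[0, 0, 0], [0.02, 0, -0.07], 0], [[0, 0, 0], [0.03, 0, -0.105], 0], [[0, 0, 0], [0.04, 0, -0.14], 0], [[0, 0, 0], [0.05, 0, -0.175], 0], [[0, 0, 0], [0.057, 0, -0.21], 0], [[0, 0, 0], [0.057, 0, -0.235], 0], [[0, 0, 0], [0.057, 0, -0.245], 0], [[0, 0, 0], [0.057, 0, -0.245], 0]])

```text
time: 1.73
eef_pos: [0.4999, -0.0018, 0.2504]
tcp_rot: [0.707, 0.033, -0.035, -0.706]
contact_force: [-0.4, 0.1, 0.3]
opening: -0.0
```

Run:
```python
from h import *
s,c=snap('wrist','w1'); print(s['eef_pos'],s['contact_force'],s['time']); print(c.keys(), {k:c[k] for k in c if k not in('pixels','range_z','mount','T')})
```

```text
[ 0.49989668 -0.00178614  0.25044877] [-0.3742276   0.12993994  0.31388532] 1.7333
dict_keys(['pixels', 'range_z', 'fx', 'fy', 'cx', 'cy', 'mount']) {'fx': 304.26622634321717, 'fy': 304.26622634321717, 'cx': 315.51426407234464, 'cy': 195.3666791684296}
```

View pics/w1.png

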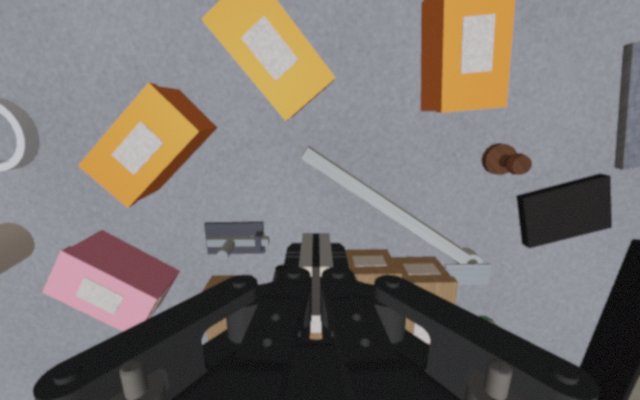

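Wrist view: bar's free end at (307,153), eye at (470,258), bolt at (235,238), and orange boxes above at (268,50), (148,145), (468,55). The gripper hides the tray.

Run:
```python
from h import *
a=load('w1')['pixels']
cv2.imwrite('pics/w1b.png',cv2.resize(a[210:265,195:280],(765,495),interpolation=cv2.INTER_CUBIC))
cv2.imwrite('pics/w1e.png',cv2.resize(a[140:300,290:500],(788,600),interpolation=cv2.INTER_CUBIC))
```

```text
(no output)
```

View pics/w1b.png

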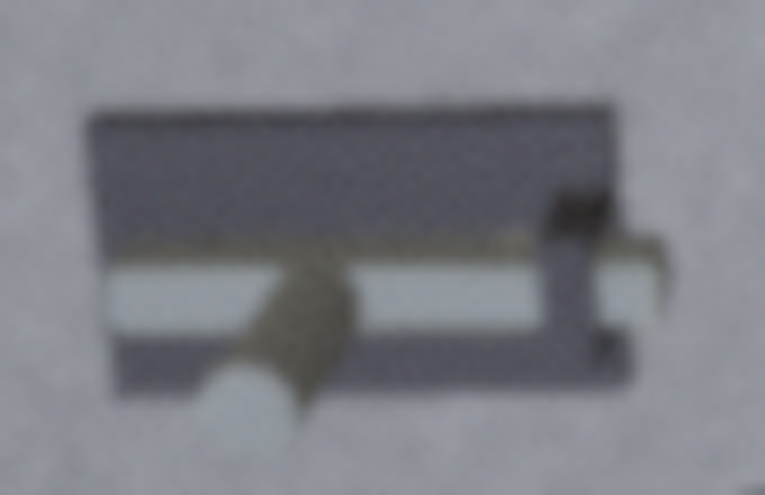

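View pics/w1e.png

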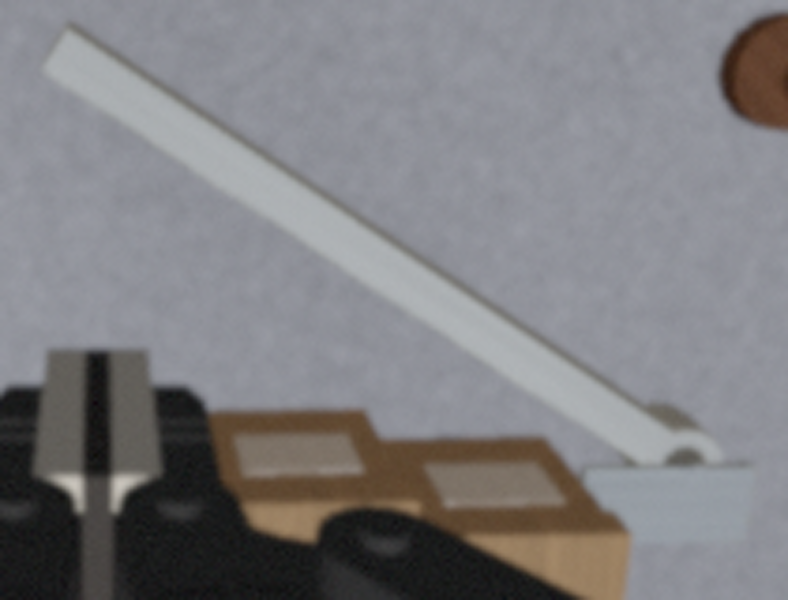

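Run:
```python
from h import *
w=load('w1');t=load('top0')
# tray frame -> world least squares from labelled features
F=[((205,223.3),6,(-65.5,-232)),((263,222.2),6,(-65.5,-152)),((208,253.6),6,(-19.5,-232)),((265,252.2),6,(-19.5,-152)),((473.5,261.3),30,(-8,130))]
G=[((225+487/4,100+298/4),6,(-19.5,-152)),((225+597/4,100+287/4),6,(-19.5,-232)),((225+602/4,100+347/4),6,(-65.5,-232)),((225+496/4,100+361/4),6,(-65.5,-152))]
def fit(A,B):
    A=np.array(A);B=np.array(B);a=A-A.mean(0);b=B-B.mean(0)
    th=np.arctan2((a[:,0]*b[:,1]-a[:,1]*b[:,0]).sum(),(a*b).sum())
    M=np.array([[np.cos(th),-np.sin(th)],[np.sin(th),np.cos(th)]]);o=B.mean(0)-M@A.mean(0)
    return th,o,((A@M.T+o)-B)*1e3
for nm,c,L in(('w',w,F),('t',t,G)):
    A=[np.array(f[2])/1e3 for f in L];B=[onplane(c,f[0],f[1]/1e3)[:2] for f in L]
    th,o,r=fit(A,B);print(nm,'yaw',th.round(4),o.round(4),'\n',r.round(1))
P=[onplane(w,p,.024)[:2] for p in((308.1,147.5),(302,159.2))];print('barend',P,np.mean(P,0))
print('knob',onplane(w,(222.6,255.6),.057), 'post',onplane(w,(473.5,261.3),.03))
# tray outer walls with depth: back x, side y
print('bar end top', onplane(t,(225+428/4,100+497/4),.024))
```

```text
w yaw 0.1323 [0.6298 0.093 ] 
 [[ 0.1 -2. ]
 [-1.2 -1.1]
 [ 0.7 -0.1]
 [ 0.1 -0. ]
 [ 0.3  3.2]]
t yaw 0.1099 [0.6317 0.0919] 
 [[-0.1 -0.1]
 [ 0.9  0.5]
 [-1.  -1.4]
 [ 0.2  1. ]]
barend [array([ 0.47751999, -0.01314584]), array([ 0.49238103, -0.01927096])] [ 0.48495051 -0.0162084 ]
knob [ 0.61392561 -0.10441481  0.057     ] post [0.60437102 0.21755966 0.03      ]
bar end top [ 0.48439632 -0.01688215  0.024     ]
```

```bash
cat >> h.py <<'E'
YAW=.118;O=np.array([.6307,.0923])
def tr(x,y):
    c,s=np.cos(YAW),np.sin(YAW);return O+np.array([c*x-s*y,s*x+c*y])
E
python3 - <<'E'
from h import *
P=cloud(load('top0'));Q=P[112:128,262:325].reshape(-1,3);
# outer edge of back wall per column: max x with z>.045
Y=[];X=[]
for u in range(262,325,2):
    q=P[105:130,u];q=q[(q[:,2]>.044)&(q[:,2]<.056)]
    if len(q): Y.append(q[:,1].mean());X.append(q[:,0].max())
print('backwall yaw',-np.polyfit(Y,X,1)[0],len(X))
print('pivot',tr(-.008,.13))
print(delta([.476,.0406,.06],toolR(np.pi/2-.476)))
E
```

```text
backwall yaw 0.10915406277998975 32
pivot [0.60745121 0.22045418]
(array([ 0.001,  0.574, -0.002]), array([-0.0193,  0.1905,  0.0432]))
```

Request:
jog_arm(deltas=[[[0, 0.1, 0], [-0.01, 0.01, 0.01], 0], [[0, 0.2, 0], [-0.019, 0.03, 0.02], 0], [[0, 0.3, 0], [-0.019, 0.06, 0.03], 0], [[0, 0.4, 0], [-0.019, 0.09, 0.043], 0], [[0, 0.49, 0], [-0.019, 0.12, 0.043], 0], [[0, 0.574, 0], [-0.019, 0.15, 0.043], 0], [[0, 0.574, 0], [-0.019, 0.175, 0.043], 0], [[0, 0.574, 0], [-0.019, 0.19, 0.043], 0], [[0, 0.574, 0], [-0.019, 0.19, 0.043], 0]])

```text
time: 2.53
eef_pos: [0.4725, 0.0426, 0.0566]
tcp_rot: [0.688, -0.17, 0.163, -0.687]
contact_force: [-1.5, 0.5, 0.1]
opening: 0.0
```

Run:
```python
from h import *
s,c=snap('scene','s2'); snap('wrist','w2'); snap('top','t2');print(s['eef_pos'],s['contact_force'])
cv2.imwrite('pics/s2c.png',cv2.resize(c['pixels'][100:300,200:440],(720,600),interpolation=cv2.INTER_CUBIC))
print(delta([.476,.0406,.012],toolR(np.pi/2-.476)))
```

```text
[0.47247664 0.04261668 0.05661454] [-1.51411801  0.527437    0.11566797]
(array([0.001, 0.001, 0.   ]), array([-0.0004,  0.0495, -0.0011]))
```

View pics/s2c.png

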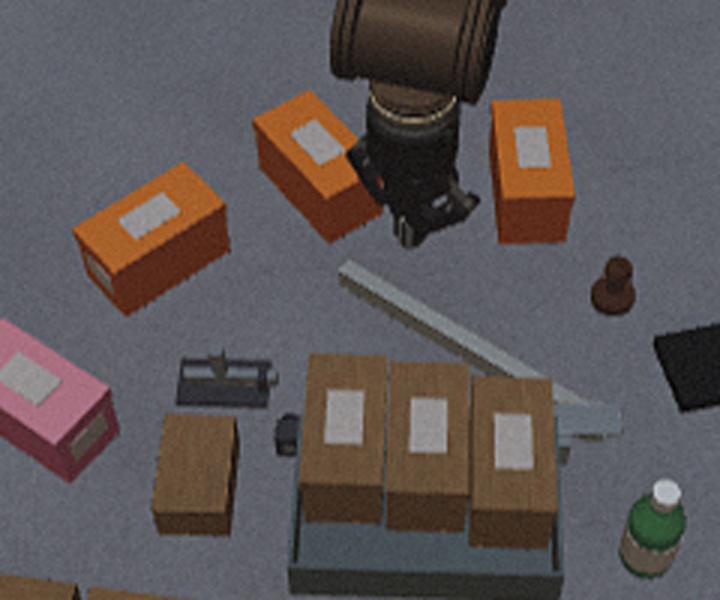

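View pics/w2.png

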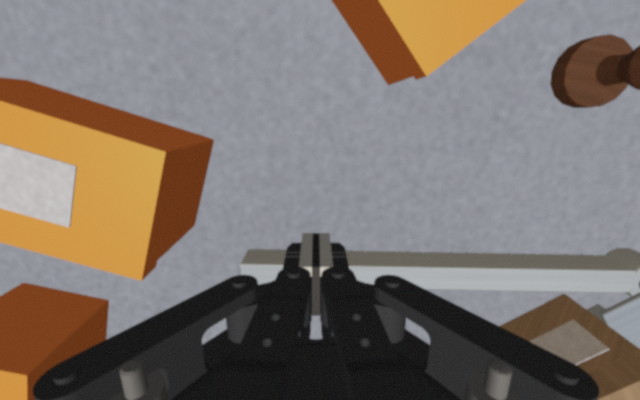

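Run:
```python
from h import *
w=load('w2')
for uv,z in(((213,140),.07),((165,151),.07),((140,280),.07),((158,258),.0),((388,83),.07),((425,76),.07),((242,252),.024),((620,252),.024),((242,264),.024)):
    p=onplane(w,uv,z); print(uv,p.round(3),'tool',R.from_quat(w['q']).inv().apply(p-w['pos']).round(3))
t=load('t2');P=cloud(t);print(proj(t,[.473,.043,.1]))
m=(P[...,2]>.06)&(P[...,2]<.08)
# gripper underside can't be seen; box mid extent from first top view
P=cloud(load('top0'));m=(P[...,2]>.06)&(P[...,2]<.08);v,u=np.where(m);k=(u>318)&(u<375)&(v>235)&(v<290);Q=P[v[k],u[k]]
T=R.from_quat(w['q']).inv().apply(Q-w['pos']);print('boxmid tool x max',T[:,0].max(),'z max/min',T[:,2].max(),T[:,2].min()); i=T[:,2].argmax();print(T[i]);i=T[:,0].argmax();print(T[i])
```

```text
(213, 140) [0.405 0.029 0.07 ] tool [-0.056 -0.011 -0.043]
(165, 151) [0.4   0.008 0.07 ] tool [-0.051 -0.011 -0.064]
(140, 280) [ 0.446 -0.038  0.07 ] tool [ 0.012 -0.011 -0.085]
(158, 258) [ 0.454 -0.076  0.   ] tool [ 0.037  0.059 -0.114]
(388, 83) [0.418 0.105 0.07 ] tool [-0.079 -0.011  0.031]
(425, 76) [0.423 0.12  0.07 ] tool [-0.081 -0.011  0.045]
(242, 252) [ 0.471 -0.008  0.024] tool [ 0.02   0.035 -0.046]
(620, 252) [0.58  0.207 0.024] tool [0.019 0.034 0.195]
(242, 264) [ 0.478 -0.012  0.024] tool [ 0.028  0.035 -0.047]
[310.44572525 228.21906906]
boxmid tool x max 0.009998093259528624 z max/min -0.06529490743398585 -0.20018292628855822
[-0.04973878 -0.01218416 -0.06529491]
[ 0.00999809 -0.01136221 -0.08706079]
```

Request:
jog_arm(deltas=[[[0, 0, 0], [-0.001, 0.012, 0], 0], [[0, 0, 0], [-0.001, 0.024, 0], 0], [[0, 0, 0], [-0.001, 0.036, 0], 0], [[0, 0, 0], [-0.001, 0.044, 0], 0], [[0, 0, 0], [-0.001, 0.044, 0], 0], [[0, 0, 0], [-0.001, 0.044, 0], 0], [[0, 0, 0], [-0.001, 0.044, 0], 0]])

```text
time: 3.27
eef_pos: [0.477, 0.0418, 0.0187]
tcp_rot: [0.687, -0.166, 0.167, -0.687]
contact_force: [-0.8, 0.0, 0.0]
opening: 0.001
```

Run:
```python
from h import *
s=ctrl.get_state();print(s['contact_force'],s['eef_pos'])
# arc about pivot: tool-frame rows
R0=R.from_quat(s['tcp_rot']);p0=s['eef_pos'];pv=np.array([.6074,.2204,p0[2]])
for a in np.arange(.03,.32,.03):
    Rz=R.from_rotvec([0,0,a]);p=pv+Rz.apply(p0-pv);print(round(a,3),R0.inv().apply(p-p0).round(4))
r=R0.inv().apply(pv-p0);print('pivot in tool',r)
```

```text
[-0.78161134  0.00717357  0.02839783] [0.4770102  0.04178409 0.01872036]
0.03 [ 0.0066  0.     -0.0009]
0.06 [ 0.0132  0.     -0.0017]
0.09 [ 0.0198  0.     -0.0022]
0.12 [ 0.0264  0.0001 -0.0025]
0.15 [ 0.033   0.0001 -0.0027]
0.18 [ 0.0397  0.0001 -0.0026]
0.21 [ 0.0463  0.0001 -0.0023]
0.24 [ 0.0529  0.0001 -0.0019]
0.27 [ 0.0595  0.0001 -0.0012]
0.3 [ 0.0661  0.0002 -0.0004]
pivot in tool [3.42907388e-02 1.08816569e-04 2.18470313e-01]
```

Request:
jog_arm(deltas=[[[0, 0, 0], [0, 0.003, 0], 0], [[0, 0, 0], [0, 0.005, 0], 0], [[0, 0, 0], [0, 0.005, 0], 0]])

```text
time: 3.52
eef_pos: [0.4771, 0.0418, 0.0138]
tcp_rot: [0.687, -0.165, 0.167, -0.687]
contact_force: [-0.7, -0.2, -0.2]
opening: 0.005
```

Run:
```python
from h import *
s=ctrl.get_state();print(s['contact_force'],s['eef_pos'],s['qpos'],s['dq'])
```

```text
[-0.70011881 -0.23440156 -0.24607601] [0.47711015 0.04175104 0.01379476] [-1.24632212e-01  1.63199842e-01  2.18010385e+00 -9.17032424e-04
  7.95816405e-01 -1.21984481e+00] [ 0.00106817  0.00272447  0.00308888  0.0006499   0.00514757 -0.00013447]
```

Request:
jog_arm(deltas=[[[0, -0.02, 0], [0.0044, 0, -0.0006], 0], [[0, -0.04, 0], [0.0088, 0, -0.0012], 0], [[0, -0.06, 0], [0.0132, 0, -0.0017], 0], [[0, -0.08, 0], [0.0176, 0, -0.0021], 0], [[0, -0.1, 0], [0.022, 0, -0.0023], 0], [[0, -0.12, 0], [0.0264, 0, -0.0025], 0], [[0, -0.14, 0], [0.0308, 0, -0.0026], 0], [[0, -0.16, 0], [0.0352, 0, -0.0026], 0], [[0, -0.18, 0], [0.0397, 0, -0.0026], 0], [[0, -0.2, 0], [0.0441, 0, -0.0025], 0]])

```text
time: 4.35
eef_pos: [0.5156, 0.0191, 0.0138]
tcp_rot: [0.701, -0.095, 0.097, -0.7]
contact_force: [-1.4, -0.7, 0.6]
opening: 0.002
```

```bash
cat > arc.py <<'E'
from h import *
s,c=snap('wrist','wa'+str(int(ctrl.get_state()['time']*100)));print(s['contact_force'],s['eef_pos'])
R0=R.from_quat(s['tcp_rot']);p0=s['eef_pos'];pv=np.array([.6074,.2204,p0[2]])
x=R0.as_matrix()[:,0];print('tool yaw',np.arctan2(x[1],x[0]),'Fx tool',R0.inv().apply(s['contact_force']).round(2),'x tray of finger face',((p0+x*.011)[:2]-O)@[np.cos(.112),np.sin(.112)])
for a in (.05,.1,.15,.2):
    Rz=R.from_rotvec([0,0,a]);p=pv+Rz.apply(p0-pv);print(round(a,3),R0.inv().apply(p-p0).round(4))
E
python3 arc.py; ls pics
```

```text
[-1.3737952  -0.65511969  0.59000153] [0.51557088 0.01913906 0.01383841]
tool yaw -0.2728820593098052 Fx tool [-1.14 -0.59 -1.  ] x tray of finger face -0.11238945352098888
0.05 [ 0.011   0.     -0.0014]
0.1 [ 0.022   0.0001 -0.0023]
0.15 [ 0.033   0.0001 -0.0027]
0.2 [ 0.0441  0.0001 -0.0024]
s2.npz
s2.png
s2c.png
scc.png
scene0.npz
scene0.png
t2.npz
t2.png
top0.npz
top0.png
topc.png
w0.npz
w0.png
w1.npz
w1.png
w1b.png
w1e.png
w2.npz
w2.png
wa434.npz
wa434.png
```

Request:
jog_arm(deltas=[[[0, -0.02, 0], [0.0044, 0, -0.0006], 0], [[0, -0.04, 0], [0.0088, 0, -0.0012], 0], [[0, -0.06, 0], [0.0132, 0, -0.0017], 0], [[0, -0.08, 0], [0.0176, 0, -0.0021], 0], [[0, -0.1, 0], [0.022, 0, -0.0023], 0], [[0, -0.12, 0], [0.0264, 0, -0.0025], 0], [[0, -0.14, 0], [0.0308, 0, -0.0026], 0], [[0, -0.16, 0], [0.0352, 0, -0.0026], 0], [[0, -0.18, 0], [0.0397, 0, -0.0026], 0], [[0, -0.2, 0], [0.0441, 0, -0.0025], 0]])

```text
time: 5.23
eef_pos: [0.5588, 0.0044, 0.0143]
tcp_rot: [0.707, -0.024, 0.026, -0.706]
contact_force: [-0.5, 0.8, 0.0]
opening: 0.001
```

```bash
python3 arc.py; ls pics|grep wa.*png
python3 - <<'E'
from h import *
s,c=snap('scene','s3');cv2.imwrite('pics/s3c.png',cv2.resize(c['pixels'][130:300,220:440],(770,595),interpolation=cv2.INTER_CUBIC))
E
```

```text
[-0.4796496   0.84445982  0.04908358] [0.55875436 0.00436491 0.01426141]
tool yaw -0.07057067914841401 Fx tool [-0.54 -0.05  0.81] x tray of finger face -0.07050591964217601
0.05 [ 0.011   0.     -0.0014]
0.1 [ 0.022   0.0001 -0.0022]
0.15 [ 0.0331  0.0001 -0.0025]
0.2 [ 0.0442  0.0002 -0.0022]
wa434.png
wa523.png
```

View pics/s3c.png

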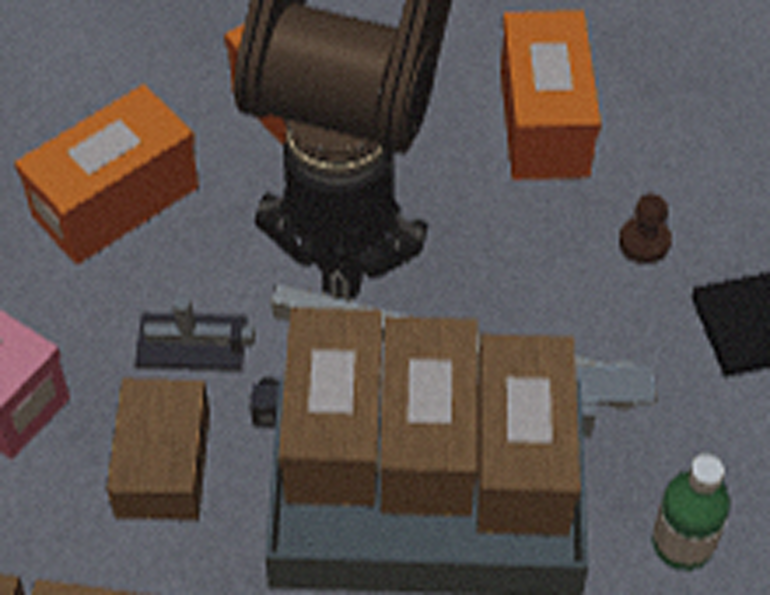

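Request:
jog_arm(deltas=[[[0, -0.015, 0], [0.0033, 0, -0.0004], 0], [[0, -0.03, 0], [0.0066, 0, -0.0009], 0], [[0, -0.045, 0], [0.0099, 0, -0.0012], 0], [[0, -0.06, 0], [0.0132, 0, -0.0016], 0], [[0, -0.075, 0], [0.0165, 0, -0.0019], 0], [[0, -0.09, 0], [0.0198, 0, -0.0021], 0], [[0, -0.105, 0], [0.0231, 0, -0.0023], 0], [[0, -0.12, 0], [0.0265, 0, -0.0024], 0]])

```text
time: 6.0
eef_pos: [0.5855, -0.0001, 0.0146]
tcp_rot: [0.707, 0.019, -0.016, -0.706]
contact_force: [-3.3, -0.1, 0.1]
opening: 0.004
```

```bash
python3 arc.py
```

```text
[-3.27147232 -0.11132168  0.14788246] [ 5.85517135e-01 -1.23849007e-04  1.45814729e-02]
tool yaw 0.04955518650625015 Fx tool [-3.27 -0.16  0.05] x tray of finger face -0.0442511383881826
0.05 [ 0.011   0.     -0.0014]
0.1 [ 0.022   0.0001 -0.0022]
0.15 [ 0.0331  0.0001 -0.0024]
0.2 [ 0.0442  0.0002 -0.0021]
```

Request:
jog_arm(deltas=[[[0, -0.007, 0], [0.0015, 0, -0.0002], 0], [[0, -0.014, 0], [0.003, 0, -0.0004], 0], [[0, -0.021, 0], [0.0045, 0, -0.0006], 0], [[0, -0.028, 0], [0.006, 0, -0.0008], 0]])

```text
time: 6.38
eef_pos: [0.5923, -0.0007, 0.0147]
tcp_rot: [0.707, 0.03, -0.026, -0.706]
contact_force: [-2.4, 0.2, 0.3]
opening: -0.0
```

Request:
jog_arm(deltas=[[[0, -0.007, 0], [0.0015, 0, -0.0002], 0], [[0, -0.014, 0], [0.003, 0, -0.0004], 0], [[0, -0.021, 0], [0.0045, 0, -0.0006], 0]])

```text
time: 6.63
eef_pos: [0.5969, -0.001, 0.0147]
tcp_rot: [0.707, 0.037, -0.034, -0.706]
contact_force: [-3.6, -1.2, 1.7]
opening: -0.001
```

Request:
jog_arm(deltas=[[[0, -0.005, 0], [0.001, 0, -0.0001], 0], [[0, -0.01, 0], [0.002, 0, -0.0002], 0], [[0, -0.015, 0], [0.003, 0, -0.0003], 0]])

```text
time: 6.88
eef_pos: [0.6, -0.0011, 0.0147]
tcp_rot: [0.707, 0.043, -0.039, -0.705]
contact_force: [-3.2, -2.0, 0.9]
opening: -0.002
```

```bash
python3 arc.py
python3 - <<'E'
from h import *
s,c=snap('scene','s4');cv2.imwrite('pics/s4c.png',cv2.resize(c['pixels'][190:290,220:420],(800,400),interpolation=cv2.INTER_CUBIC))
s,c=snap('top','t4');cv2.imwrite('pics/t4c.png',cv2.resize(c['pixels'][130:220,230:390],(800,450),interpolation=cv2.INTER_CUBIC))
E
```

```text
[-3.16057414 -2.01249664  0.85428814] [ 0.59998422 -0.00113277  0.01467022]
tool yaw 0.11581933474868855 Fx tool [-3.37 -0.87 -1.64] x tray of finger face -0.02996613379088952
0.05 [ 0.011   0.0001 -0.0014]
0.1 [ 0.022   0.0001 -0.0022]
0.15 [ 0.0331  0.0002 -0.0025]
0.2 [ 0.0442  0.0002 -0.0022]
```

View pics/s4c.png

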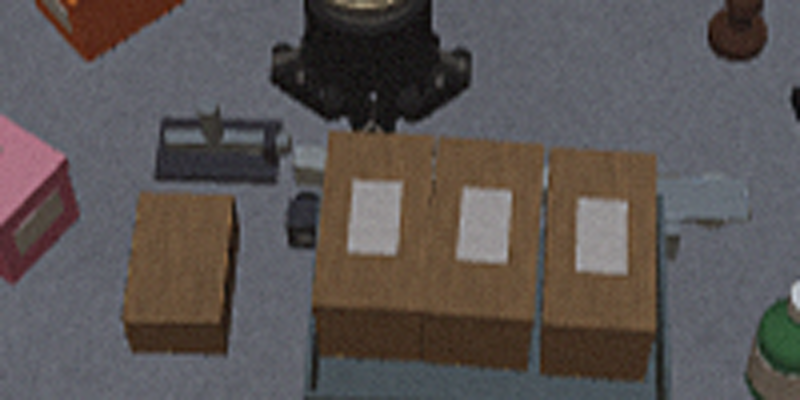

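View pics/t4c.png

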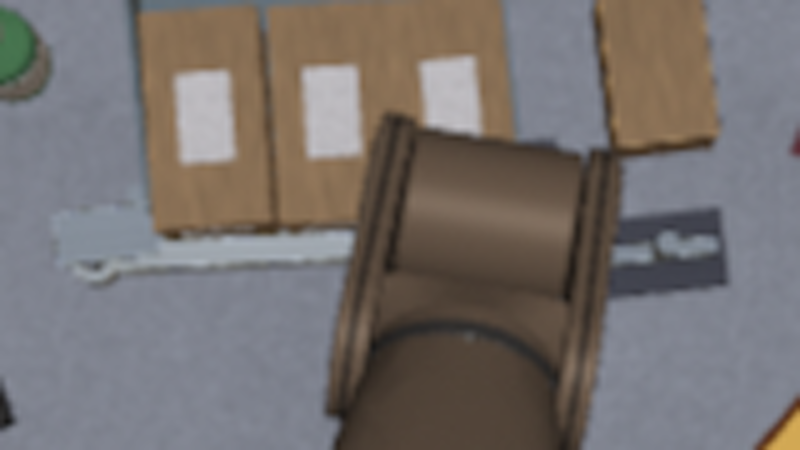

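Request:
jog_arm(deltas=[[[0, 0, 0], [0.001, 0, 0], 0], [[0, 0, 0], [0.002, 0, 0], 0], [[0, 0, 0], [0.003, 0, 0], 0]])

```text
time: 7.28
eef_pos: [0.6033, -0.001, 0.0147]
tcp_rot: [0.707, 0.043, -0.039, -0.705]
contact_force: [-2.4, -1.3, -0.1]
opening: -0.001
```

Request:
jog_arm(deltas=[[[0, 0, 0], [0.001, 0, 0], 0], [[0, 0, 0], [0.002, 0, 0], 0], [[0, 0, 0], [0.003, 0, 0], 0]])

```text
time: 7.53
eef_pos: [0.6063, -0.0008, 0.0147]
tcp_rot: [0.707, 0.043, -0.039, -0.705]
contact_force: [-3.3, -2.4, 0.2]
opening: -0.003
```

Request:
jog_arm(deltas=[[[0, 0, 0], [0.001, 0, 0], 0], [[0, 0, 0], [0.002, 0, 0], 0]])

```text
time: 7.7
eef_pos: [0.6083, -0.0008, 0.0147]
tcp_rot: [0.707, 0.043, -0.039, -0.705]
contact_force: [-2.9, -2.8, 0.3]
opening: -0.002
```

Request:
jog_arm(deltas=[[[0, 0, 0], [0.001, 0, 0], 0], [[0, 0, 0], [0.002, 0, 0], 0]])

```text
time: 7.87
eef_pos: [0.6105, -0.0006, 0.0147]
tcp_rot: [0.707, 0.043, -0.039, -0.705]
contact_force: [-3.3, -2.7, 0.4]
opening: 0.004
```

Request:
jog_arm(deltas=[[[0, 0, 0], [0.001, 0, 0], 0], [[0, 0, 0], [0.002, 0, 0], 0]])

```text
time: 8.03
eef_pos: [0.6125, -0.0004, 0.0147]
tcp_rot: [0.707, 0.043, -0.039, -0.705]
contact_force: [-4.7, -2.4, 0.8]
opening: 0.001
```

Request:
jog_arm(deltas=[[[0, 0, 0], [0.001, 0, 0], 0], [[0, 0, 0], [0.001, 0, 0], 0]])

```text
time: 8.2
eef_pos: [0.6139, -0.0002, 0.0147]
tcp_rot: [0.707, 0.043, -0.039, -0.705]
contact_force: [-2.2, -2.3, 1.1]
opening: 0.0
```

Request:
jog_arm(deltas=[[[0, 0, 0], [0.001, 0, 0], 0], [[0, 0, 0], [0.001, 0, 0], 0]])

```text
time: 8.37
eef_pos: [0.6146, -0.0001, 0.0147]
tcp_rot: [0.707, 0.042, -0.039, -0.705]
contact_force: [-5.0, -3.2, 1.2]
opening: -0.004
```

```bash
python3 arc.py
python3 - <<'E'
from h import *
s,c=snap('scene','s5');cv2.imwrite('pics/s5c.png',cv2.resize(c['pixels'][190:290,220:420],(800,400),interpolation=cv2.INTER_CUBIC))
s,c=snap('top','t5');cv2.imwrite('pics/t5c.png',cv2.resize(c['pixels'][130:220,230:390],(800,450),interpolation=cv2.INTER_CUBIC))
E
```

```text
[-5.02078796 -3.23093988  1.23908779] [ 6.14565780e-01 -7.30076117e-05  1.47125867e-02]
tool yaw 0.11563532537060499 Fx tool [-5.35 -1.25 -2.63] x tray of finger face -0.015357467101668921
0.05 [ 0.011   0.     -0.0006]
0.1 [ 0.022   0.0001 -0.0007]
0.15 [ 0.0331  0.0001 -0.0003]
0.2 [0.044  0.0002 0.0007]
```

View pics/s5c.png

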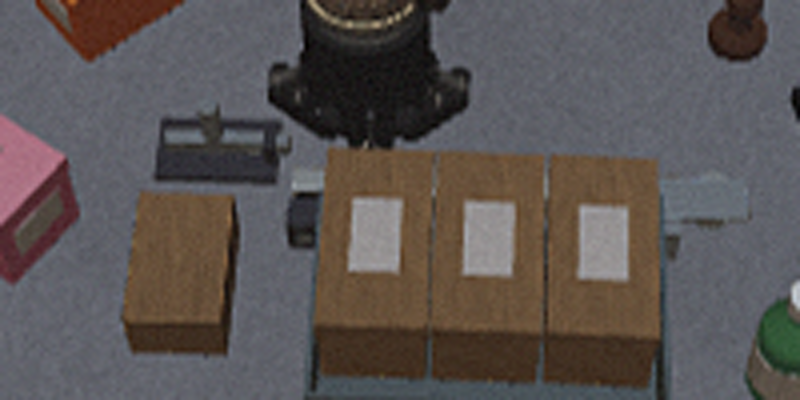

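View pics/t5c.png

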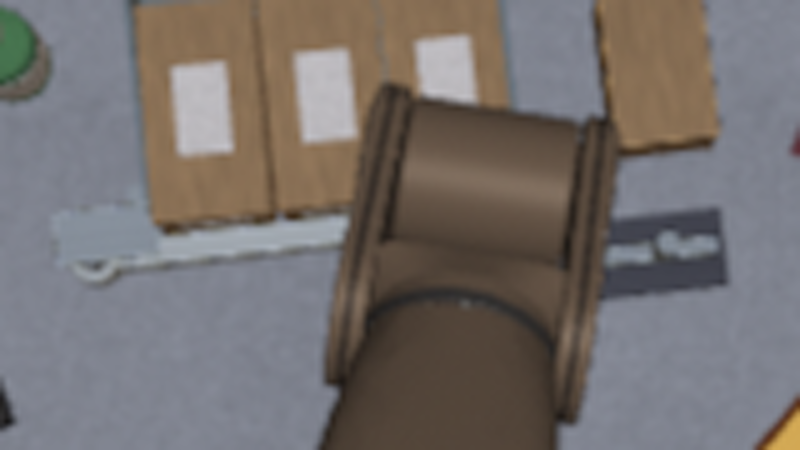

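Scene view: the bar end at crop (308,180) is now right at the stop block (300,215), and the boxes are pushed in evenly. Contact with the stop is close.

Request:
jog_arm(deltas=[[[0, 0, 0], [0.001, 0, 0], 0], [[0, 0, 0], [0.001, 0, 0], 0]])

```text
time: 8.68
eef_pos: [0.6146, -0.0001, 0.0147]
tcp_rot: [0.707, 0.042, -0.04, -0.705]
contact_force: [-6.3, -2.6, 3.4]
opening: -0.002
```

Request:
jog_arm(deltas=[[[0, 0, 0], [0.001, 0, 0], 0], [[0, 0, 0], [0.001, 0, 0], 0]])

```text
time: 8.85
eef_pos: [0.6146, -0.0001, 0.0147]
tcp_rot: [0.707, 0.041, -0.042, -0.705]
contact_force: [-7.1, -3.0, 4.1]
opening: 0.0
```

Request:
jog_arm(deltas=[[[0, 0, 0], [0.002, 0, 0], 0], [[0, 0, 0], [0.002, 0, 0], 0]])

```text
time: 9.02
eef_pos: [0.6146, -0.0, 0.0148]
tcp_rot: [0.707, 0.039, -0.044, -0.705]
contact_force: [-9.9, -2.4, 5.8]
opening: 0.0
```

```bash
python3 arc.py
```

```text
[-9.94140473 -2.42974638  5.84986645] [ 6.14574482e-01 -4.94782323e-05  1.47669263e-02]
tool yaw 0.11702584395389536 Fx tool [-10.2   -5.76  -1.27] x tray of finger face -0.01534651014103687
0.05 [ 0.011  -0.0001 -0.0007]
0.1 [ 0.022  -0.0002 -0.0008]
0.15 [ 0.0331 -0.0003 -0.0003]
0.2 [ 0.044  -0.0004  0.0007]
```

Request:
jog_arm(deltas=[[[0, 0, 0], [0.003, 0, 0], 0], [[0, 0, 0], [0.003, 0, 0], 0], [[0, 0, 0], [0.003, 0, 0], 0]])

```text
time: 9.32
eef_pos: [0.6146, 0.0, 0.0148]
tcp_rot: [0.707, 0.036, -0.048, -0.705]
contact_force: [-12.6, -4.5, 7.7]
opening: 0.002
```

Request:
jog_arm(deltas=[[[0, 0, 0], [0.0035, 0, 0], 0], [[0, 0, 0], [0.0035, 0, 0], 0], [[0, 0, 0], [0.0035, 0, 0], 0], [[0, 0, 0], [0.0035, 0, 0], 0]])

```text
time: 9.65
eef_pos: [0.6145, 0.0001, 0.0147]
tcp_rot: [0.707, 0.032, -0.052, -0.705]
contact_force: [-13.3, -4.0, 10.0]
opening: 0.001
```

Request:
jog_arm(deltas=[[[0, 0, 0], [0.0037, -0.0005, 0], 0], [[0, 0, 0], [0.0037, -0.0005, 0], 0], [[0, 0, 0], [0.0037, -0.0005, 0], 0], [[0, 0, 0], [0.0037, -0.0005, 0], 0], [[0, 0, 0], [0.0037, -0.0005, 0], 0], [[0, 0, 0], [0.0037, -0.0005, 0], 0]])

```text
time: 10.15
eef_pos: [0.6145, 0.0001, 0.0148]
tcp_rot: [0.707, 0.029, -0.056, -0.705]
contact_force: [-13.0, -4.6, 8.0]
opening: -0.005
```

```bash
python3 arc.py|head -2
```

```text
[-13.00887483  -4.60068582   7.99063314] [6.14460625e-01 1.06310607e-04 1.48188490e-02]
tool yaw 0.11999445213161818 Fx tool [-13.76  -7.47  -3.01] x tray of finger face -0.01545013130883504
```

Force is steady at about 13.8 N. I'll press slightly harder and hold for a full second.

Request:
jog_arm(deltas=[[[0, 0, 0], [0.0043, -0.001, 0], 0], [[0, 0, 0], [0.0043, -0.001, 0], 0], [[0, 0, 0], [0.0043, -0.001, 0], 0], [[0, 0, 0], [0.0043, -0.001, 0], 0], [[0, 0, 0], [0.0043, -0.001, 0], 0], [[0, 0, 0], [0.0043, -0.001, 0], 0], [[0, 0, 0], [0.0043, -0.001, 0], 0]])

```text
time: 10.78
eef_pos: [0.6144, 0.0002, 0.015]
tcp_rot: [0.707, 0.025, -0.061, -0.705]
contact_force: [-14.5, -4.9, 8.1]
opening: 0.003
```

Request:
jog_arm(deltas=[[[0, 0, 0], [0.0043, -0.001, 0], 0], [[0, 0, 0], [0.0043, -0.001, 0], 0], [[0, 0, 0], [0.0043, -0.001, 0], 0], [[0, 0, 0], [0.0043, -0.001, 0], 0], [[0, 0, 0], [0.0043, -0.001, 0], 0], [[0, 0, 0], [0.0043, -0.001, 0], 0], [[0, 0, 0], [0.0043, -0.001, 0], 0]])

```text
time: 11.37
eef_pos: [0.6144, 0.0002, 0.0151]
tcp_rot: [0.706, 0.021, -0.065, -0.704]
contact_force: [-13.9, -4.6, 7.6]
opening: 0.005
```

```bash
python3 arc.py|head -2;python3 - <<'E'
from h import *
s,c=snap('scene','s6');cv2.imwrite('pics/s6c.png',cv2.resize(c['pixels'][200:260,240:340],(800,480),interpolation=cv2.INTER_CUBIC))
print(ctrl.get_state()['wrist_torque'])
E
```

```text
[-13.87701815  -4.58482338   7.55587793] [6.14355220e-01 1.52120861e-04 1.51253529e-02]
tool yaw 0.12219989655081699 Fx tool [-14.78  -6.64  -2.85] x tray of finger face -0.015563808469027367
[-0.88483688  2.21191808 -0.04983659]
```

View pics/s6c.png

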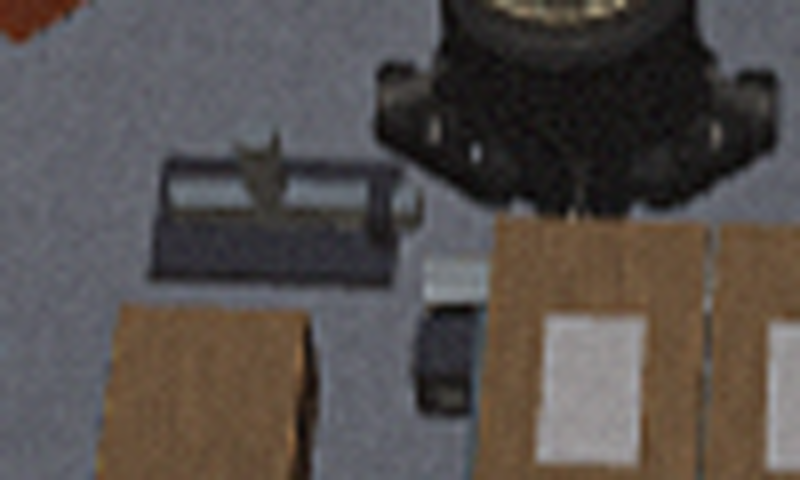

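Request:
jog_arm(deltas=[[[0, 0, 0], [0.002, -0.001, 0], 0], [[0, 0, 0], [0, -0.001, 0], 0], [[0, 0, 0], [-0.003, 0, 0], 0], [[0, 0, 0], [-0.008, 0, 0], 0], [[0, 0, 0], [-0.016, 0, 0], 0], [[0, 0, 0], [-0.025, 0, 0], 0], [[0, 0, 0], [-0.035, 0, 0], 0], [[0, 0, 0], [-0.04, -0.02, 0], 0], [[0, 0, 0], [-0.04, -0.05, 0], 0], [[0, 0, 0], [-0.04, -0.08, 0], 0]])

```text
time: 12.3
eef_pos: [0.5775, -0.004, 0.0971]
tcp_rot: [0.706, 0.02, -0.066, -0.705]
contact_force: [1.5, 0.3, -0.4]
opening: 0.002
```

Run:
```python
from h import *
s=ctrl.get_state();print(s['eef_pos'],s['contact_force'])
s,c=snap('wrist','w7');s,c=snap('scene','s7');cv2.imwrite('pics/s7c.png',cv2.resize(c['pixels'][200:260,240:340],(800,480),interpolation=cv2.INTER_CUBIC))
```

```text
[ 0.57752141 -0.0039673   0.0970722 ] [ 1.53037083  0.29195564 -0.36435938]
```

View pics/s7c.png

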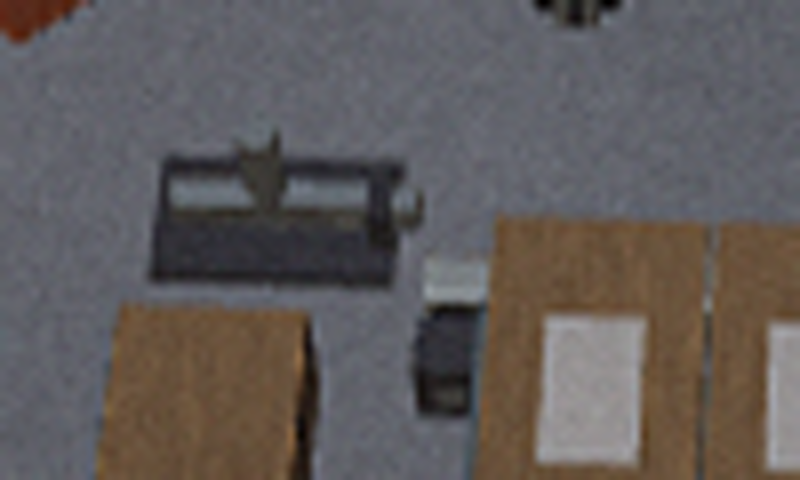

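View pics/w7.png

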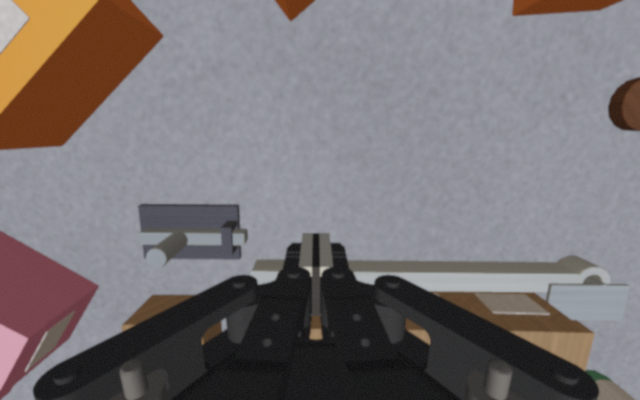

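```bash
sed -i 's/YAW=.118/YAW=.112/' h.py
python3 - <<'E'
from h import *
w=load('w7');a=w['pixels'];cv2.imwrite('pics/w7c.png',cv2.resize(a[195:285,125:265],(770,495),interpolation=cv2.INTER_CUBIC))
k=onplane(w,(156.5,255.5),.057);print('knob w',k,'pred',tr(-.0425,-.194))
t=load('scene0')
kk=k[:2]
yd=np.array([-np.sin(.112),np.cos(.112)])
p=kk-yd*.034
print(p,'above',delta([p[0],p[1],.10],toolR(np.pi/2+.112)))
E
```

```text
knob w [ 0.6119535  -0.10434325  0.057     ] pred [ 0.61014888 -0.10523456]
[ 0.61575354 -0.13813022] above (array([ 0.003,  0.01 , -0.051]), array([ 0.0161,  0.0033, -0.1363]))
```

View pics/w7c.png

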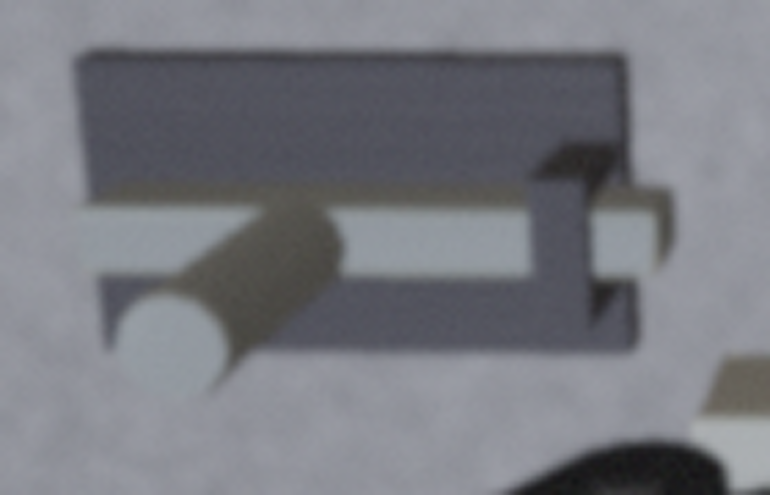

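Request:
jog_arm(deltas=[[[0, 0.003, -0.01], [0, -0.006, -0.015], 0], [[0, 0.006, -0.03], [0.004, -0.006, -0.04], 0], [[0, 0.01, -0.05], [0.009, -0.003, -0.07], 0], [[0, 0.01, -0.05], [0.014, 0, -0.1], 0], [[0, 0.01, -0.05], [0.017, 0.003, -0.125], 0], [[0, 0.01, -0.05], [0.017, 0.003, -0.137], 0], [[0, 0.01, -0.05], [0.017, 0.003, -0.137], 0]])

```text
time: 12.98
eef_pos: [0.6162, -0.1409, 0.0997]
tcp_rot: [0.707, 0.038, -0.039, -0.705]
contact_force: [0.3, 0.2, -1.5]
opening: -0.003
```

Run:
```python
from h import *
s,c=snap('wrist','w8');print(s['eef_pos']);a=c['pixels'];cv2.imwrite('pics/w8c.png',cv2.resize(a[150:350,220:460],(780,600),interpolation=cv2.INTER_CUBIC))
s,c=snap('scene','s8');cv2.imwrite('pics/s8c.png',cv2.resize(c['pixels'][180:260,200:340],(800,457),interpolation=cv2.INTER_CUBIC))
print('delta',delta([.6165,-.138,.030],toolR(np.pi/2+.112)))
```

```text
[ 0.61622407 -0.14088706  0.09965099]
delta (array([ 0.001, -0.001, -0.002]), array([0.0006, 0.0698, 0.0002]))
```

View pics/w8c.png

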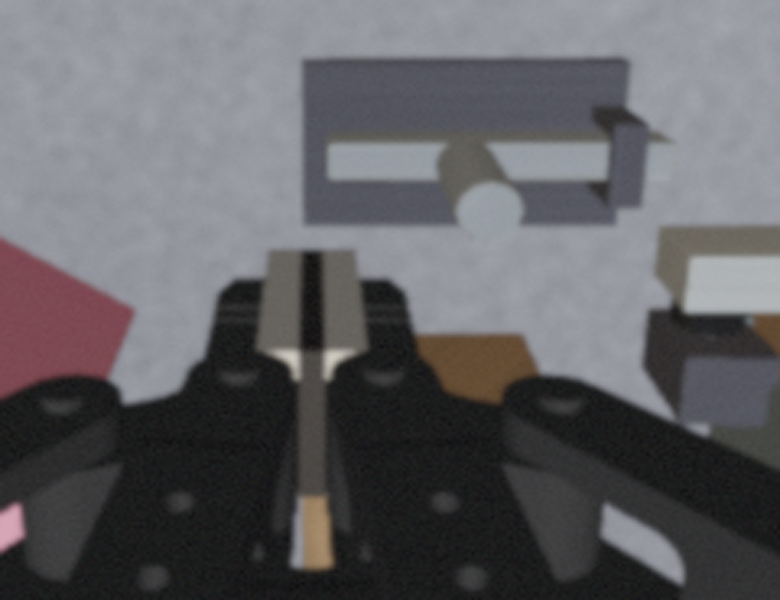

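View pics/s8c.png

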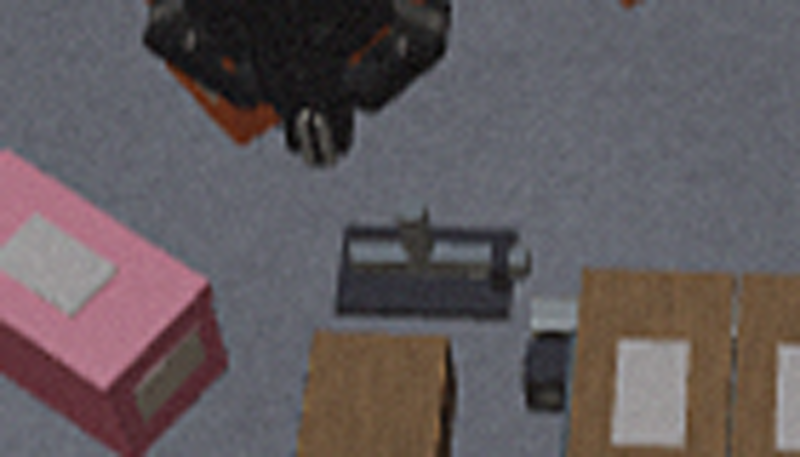

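Run:
```python
from h import *
w=load('w8');Ri=R.from_quat(w['q']).inv()
for n,uv,z in(('knob',(220+490/3.25,150+210/3),.057),('pink',(220+133/3.25,150+310/3),.07),('rodL',(220+327/3.25,150+160/3),.021),('label',(220+525/3.25,150+335/3),.045)):
    p=onplane(w,uv,z);print(n,p.round(4),Ri.apply(p-w['pos']).round(4))
```

```text
knob [ 0.6134 -0.105   0.057 ] [0.0012 0.0426 0.0361]
pink [ 0.6383 -0.1724  0.07  ] [ 0.0185  0.0297 -0.0336]
rodL [ 0.6169 -0.1368  0.021 ] [0.0012 0.0786 0.0041]
label [ 0.6482 -0.0896  0.045 ] [0.0375 0.0545 0.0477]
```

Request:
jog_arm(deltas=[[[0, 0, 0], [0, 0.015, 0.006], 0], [[0, 0, 0], [0, 0.03, 0.006], 0], [[0, 0, 0], [0, 0.045, 0.006], 0], [[0, 0, 0], [0, 0.058, 0.006], 0], [[0, 0, 0], [0, 0.064, 0.006], 0], [[0, 0, 0], [0, 0.065, 0.006], 0], [[0, 0, 0], [0, 0.065, 0.006], 0]])

```text
time: 13.67
eef_pos: [0.6151, -0.1316, 0.0346]
tcp_rot: [0.706, 0.039, -0.041, -0.706]
contact_force: [-0.1, 1.0, -0.2]
opening: -0.001
```

Run:
```python
from h import *
s,c=snap('wrist','w9');print(s['eef_pos'],s['contact_force']);a=c['pixels'];cv2.imwrite('pics/w9c.png',cv2.resize(a[150:350,220:460],(780,600),interpolation=cv2.INTER_CUBIC))
```

```text
[ 0.61507542 -0.13160729  0.03457224] [-0.08111535  1.01723118 -0.24907555]
```

View pics/w9c.png

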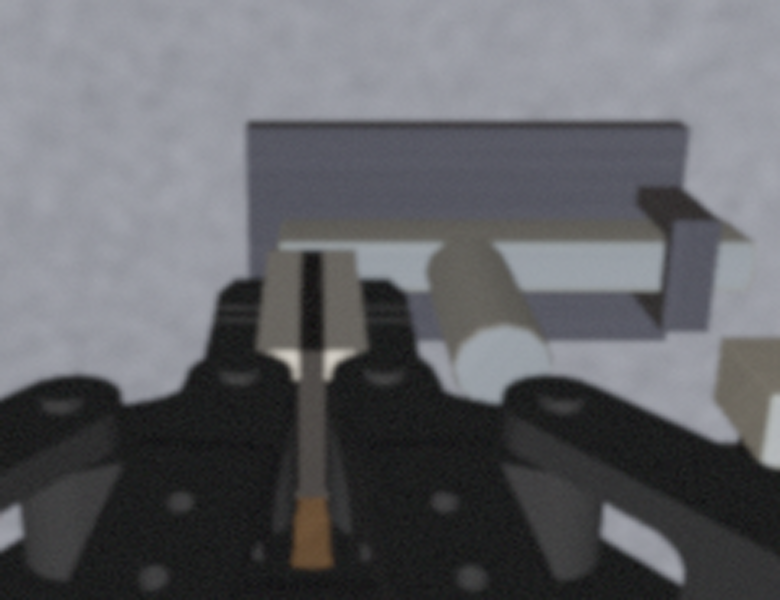

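Request:
jog_arm(deltas=[[[0, 0, 0], [0, 0, 0.002], 0], [[0, 0, 0], [0, 0, 0.004], 0], [[0, 0, 0], [0, 0, 0.006], 0], [[0, 0, 0], [0, 0, 0.008], 0], [[0, 0, 0], [0, 0, 0.01], 0], [[0, 0, 0], [0, 0, 0.012], 0]])

```text
time: 14.22
eef_pos: [0.6149, -0.1205, 0.0361]
tcp_rot: [0.707, 0.04, -0.039, -0.705]
contact_force: [0.1, -1.7, 1.9]
opening: -0.004
```

Request:
jog_arm(deltas=[[[0, 0, 0], [0, 0, 0.002], 0], [[0, 0, 0], [0, 0, 0.004], 0], [[0, 0, 0], [0, 0, 0.006], 0], [[0, 0, 0], [0, 0, 0.008], 0]])

```text
time: 14.55
eef_pos: [0.6141, -0.1125, 0.0362]
tcp_rot: [0.707, 0.04, -0.039, -0.705]
contact_force: [0.3, -1.4, -0.0]
opening: -0.002
```

Run:
```python
from h import *
s,c=snap('wrist','w10');print(s['eef_pos'],s['contact_force']);a=c['pixels'];cv2.imwrite('pics/w10c.png',cv2.resize(a[150:350,220:460],(780,600),interpolation=cv2.INTER_CUBIC))
```

```text
[ 0.61405905 -0.11249304  0.03615748] [ 0.27317097 -1.36382566 -0.01239387]
```

View pics/w10c.png

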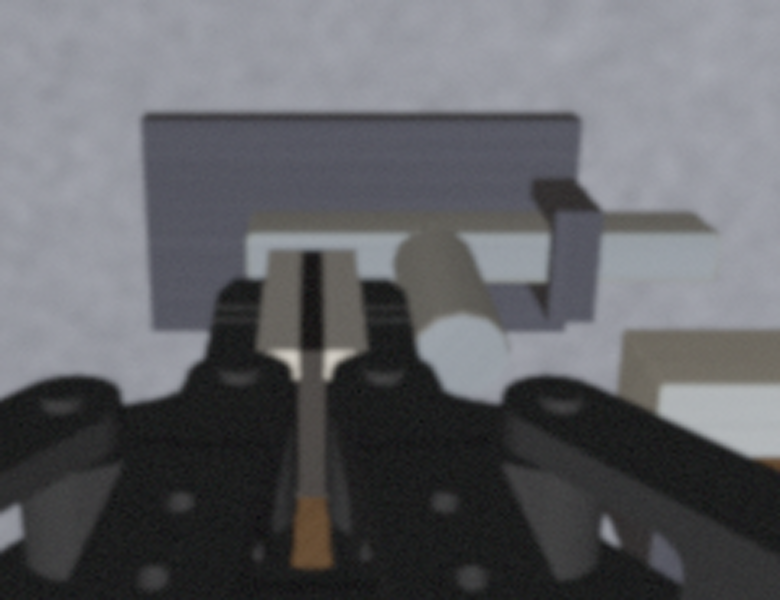

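The tongue now passes in front of the bar end with clear space (crop tongue tip at (715,250), bar from (625,335)).

Request:
jog_arm(deltas=[[[0, 0, 0], [0, 0, 0.002], 0], [[0, 0, 0], [0, 0, 0.004], 0], [[0, 0, 0], [0, 0, 0.006], 0], [[0, 0, 0], [0, 0, 0.008], 0]])

```text
time: 14.93
eef_pos: [0.6131, -0.104, 0.0362]
tcp_rot: [0.707, 0.04, -0.04, -0.705]
contact_force: [-0.2, -3.3, 2.1]
opening: 0.004
```

Request:
jog_arm(deltas=[[[0, 0, 0], [0, 0, 0.0015], 0], [[0, 0, 0], [0, 0, 0.003], 0]])

```text
time: 15.1
eef_pos: [0.6127, -0.1007, 0.0362]
tcp_rot: [0.707, 0.04, -0.04, -0.705]
contact_force: [0.2, -1.4, 1.7]
opening: -0.002
```

Request:
jog_arm(deltas=[[[0, 0, 0], [0, 0, 0.001], 0], [[0, 0, 0], [0, 0, 0.002], 0]])

```text
time: 15.27
eef_pos: [0.6127, -0.1, 0.0363]
tcp_rot: [0.708, 0.04, -0.04, -0.704]
contact_force: [-0.1, -8.8, 0.9]
opening: 0.003
```

Request:
jog_arm(deltas=[[[0, 0, 0], [0, 0, 0.001], 0], [[0, 0, 0], [0, 0, 0.001], 0]])

```text
time: 15.43
eef_pos: [0.6127, -0.1002, 0.0363]
tcp_rot: [0.709, 0.041, -0.04, -0.703]
contact_force: [0.2, -5.0, 0.9]
opening: -0.003
```

Request:
jog_arm(deltas=[[[0, 0, 0], [0, 0, 0.0015], 0], [[0, 0, 0], [0, 0, 0.002], 0], [[0, 0, 0], [0, 0, 0.002], 0]])

```text
time: 15.68
eef_pos: [0.6127, -0.1002, 0.0364]
tcp_rot: [0.71, 0.041, -0.04, -0.702]
contact_force: [0.9, -7.7, 0.4]
opening: -0.002
```

Run:
```python
from h import *
s,c=snap('wrist','w11');print(s['eef_pos'],s['contact_force']);a=c['pixels'];cv2.imwrite('pics/w11c.png',cv2.resize(a[150:350,220:460],(780,600),interpolation=cv2.INTER_CUBIC))
```

```text
[ 0.61274171 -0.10015792  0.0363761 ] [ 0.86335015 -7.68656289  0.38758724]
```

View pics/w11c.png

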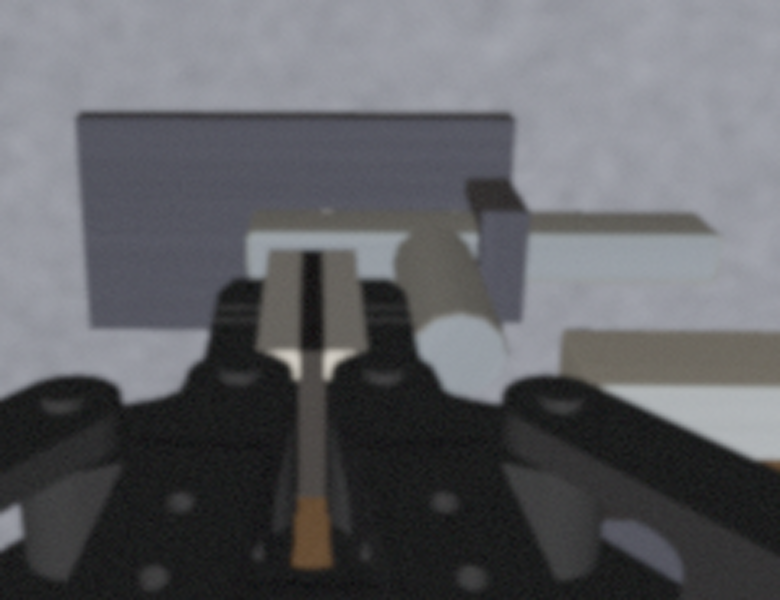

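The bolt is at its hard stop: it no longer moves at 8 N, and the knob stands right by the staple. Backing off and lifting.

Request:
jog_arm(deltas=[[[0, 0, 0], [0, 0, -0.002], 0], [[0, 0, 0], [0, 0, -0.006], 0], [[0, 0, 0], [0, 0, -0.012], 0], [[0, 0, 0], [0, 0, -0.018], 0], [[0, 0, 0], [0, -0.02, -0.02], 0], [[0, 0, 0], [0, -0.05, -0.02], 0], [[0, 0, 0], [0, -0.08, -0.02], 0], [[0, 0, 0], [-0.02, -0.11, -0.02], 0], [[0, 0, 0], [-0.04, -0.13, -0.02], 0], [[0, 0, 0], [-0.07, -0.13, -0.02], 0]])

```text
time: 16.57
eef_pos: [0.5487, -0.1279, 0.1729]
tcp_rot: [0.712, 0.045, -0.036, -0.7]
contact_force: [0.9, -0.4, 0.6]
opening: 0.001
```

Request:
jog_arm(deltas=[[[0, 0, 0], [-0.03, 0, 0], 0], [[0, 0, 0], [-0.05, 0, 0], 0], [[0, 0, 0], [-0.05, 0, 0], 0], [[0, 0, 0], [-0.05, 0, 0], 0]])

```text
time: 16.9
eef_pos: [0.4986, -0.1338, 0.1725]
tcp_rot: [0.712, 0.045, -0.036, -0.7]
contact_force: [0.7, -0.9, -0.0]
opening: 0.0
```

Run:
```python
from h import *
s,c=snap('wrist','w12');print(s['eef_pos'],s['contact_force'],s['time'])
s,c=snap('scene','s12');cv2.imwrite('pics/s12c.png',cv2.resize(c['pixels'][180:290,220:420],(800,440),interpolation=cv2.INTER_CUBIC))
```

```text
[ 0.49863482 -0.13382755  0.17252606] [ 0.65025097 -0.94099999 -0.0461184 ] 16.9
```

View pics/s12c.png

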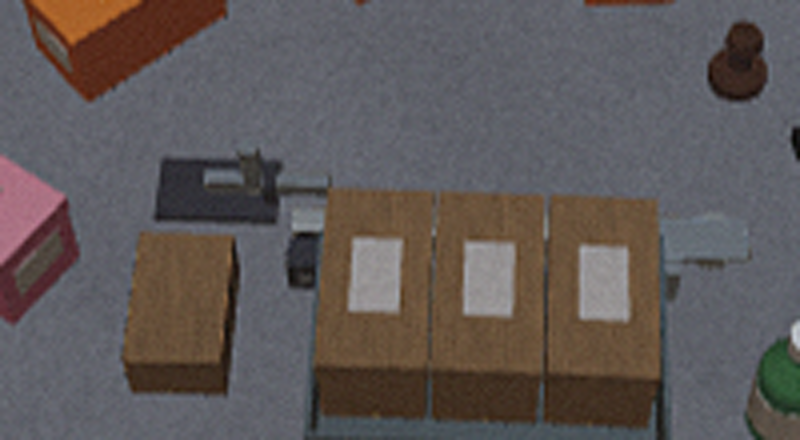

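View pics/w12.png

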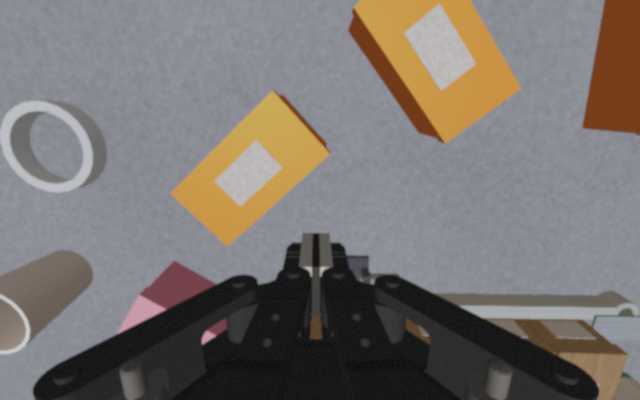

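View pics/s12.png

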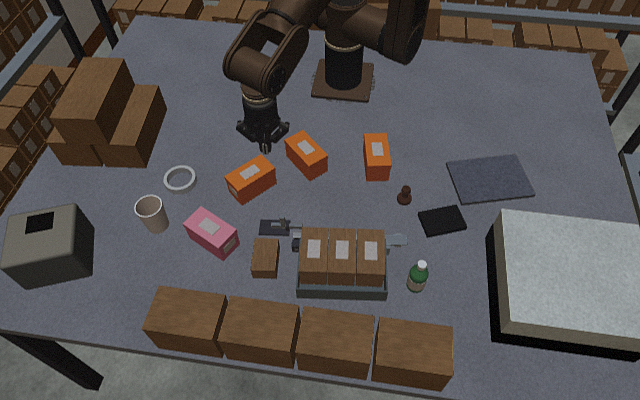

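Run:
```python
from h import *
a=load('scene0');b=load('s12')
p=onplane(a,(272.3,217),.057);q=onplane(b,(281.8,218),.057);print('knob travel mm',(q-p)*1e3)
d=cv2.GaussianBlur(cv2.absdiff(a['pixels'],b['pixels']),(5,5),0).max(2)>25
n,l,st,ce=cv2.connectedComponentsWithStats(d.astype(np.uint8))
for i in range(1,n):
    if st[i,4]>8: print(st[i],ce[i].round())
x=b['pixels'][210:250,255:315];cv2.imwrite('pics/s12d.png',cv2.resize(x,(780,520),interpolation=cv2.INTER_CUBIC))
```

```text
knob travel mm [-0.51505221 24.60310303  0.        ]
[287   0   7   2  13] [290.   0.]
[ 222    0  108  155 7567] [267.  69.]
[351   0  38  27 563] [370.  13.]
[ 359    0   71   66 2419] [401.  33.]
[ 551    0   89  108 4697] [596.  46.]
[380  19   5   5  16] [382.  21.]
[315  26  19  21 160] [322.  36.]
[ 302  189   82   41 1072] [339. 216.]
[261 222  15   4  57] [268. 223.]
[281 222   5   4  16] [283. 224.]
[293 226   9   3  20] [297. 227.]
[308 229  14  12 146] [314. 234.]
[293 233   7   5  28] [296. 235.]
[336 232  14  11 125] [342. 236.]
[364 237  14   5  62] [370. 239.]
[306 247  15  12 169] [313. 252.]
[335 248  14  12 140] [341. 254.]
[364 255  14   6  73] [370. 258.]
[298 261  87  14 648] [333. 268.]
[300 273  55  13 520] [326. 280.]
[356 282  26   5 102] [369. 284.]
```

View pics/s12d.png

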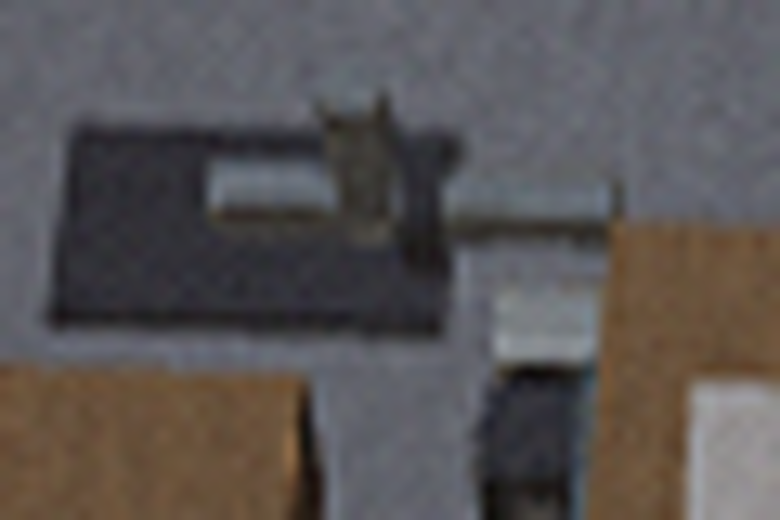

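Run:
```python
from h import *
print(ctrl.sign_off(), ctrl.get_state()['time'])
```

```text
the job is handed in; nothing more can be done
the job is handed in; nothing more can be done
```

The tray is closed and locked, and the job was handed in at about 17 s of the 69 s allowed. I swung the bar shut with the closed fingers, which pushed all three boxes in behind it. I held it against the stop at about 14–15 N for about 1.2 s, took the hand off, then pushed the bolt across by its knob.

- **Bar:** it stopped moving at the stop while the push rose from 5 to 15 N. It was still against the stop after I let go and after bolting. The finger also pressed the bar down by up to 10 N while leaning, so the highest total force I read was about 17 N.
- **Bolt:** it no longer moved under about 8 N, its knob stood against the staple, and its tongue lay in front of the bar's end with clear space. The picture gave about 25 mm of knob travel. That fits the 23 to 26 mm expected, but it is only accurate to a couple of millimetres.
- **Other things on the table:** comparing the scene before and after showed changes only at the bar, bolt, boxes and arm. The arm was touching nothing at hand-in.
- **Measurements that disagreed:** the wrist and top cameras differed by about 0.02 rad on the tray's angle (0.132 and 0.110). The back wall gave 0.109, so I used about 0.11.

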